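# Run a specimen cup home in the bench shaker and clamp it

## Robot

A 6-joint arm with a two-finger parallel gripper is mounted at the origin on the work surface; the furniture and walls round the work are solid. World frame = base frame: x ahead of the robot, y to its left, z up, the work surface at z = 0. Lengths are in m, angles in degrees, forces in N, time in s.
With the tool pointing down it reaches from about 0.375 to 0.9 m from the base axis. Payload 3.1 kg.
Tool frame: the origin (TCP) lies at the very end of the fingers, on their centre line; the grasp point (between the pads) lies 19 mm behind it; z points along the fingers, y is the line along which they close (so a half turn about z gives the same grasp; the last joint's range is limited). The gripper opens to 87 mm and grips with 3 to 60 N. Pads are 19 mm wide; open, the fingers measure 117 mm over their backs; the gripper's body (75 mm by 190 mm) begins 51 mm behind the grasp point.
Start: joints at [60.304, 30.224, 82.088, -0, 67.689, -10.227], TCP at [0.208, 0.589, 0.195] pointing down, gripper open.
Joint ranges: [-176.69, 176.69], [-43.24, 126.21], [12.49, 139.97], [-82, 262], [0, 151.66], [-163.58, 163.58]. Speed limits (degrees/s): [159.86, 159.86, 180, 180, 180, 180].

## Interface

Orientations are given as a 3x3 rotation matrix whose columns are the frame's x, y, z axes.
In Python, from rig import * gives the robot as it stands.
- The arm moves only by the tool jog_arm, never from a script. Its arguments are lists of equal length, an entry for each row: "delta_pos": the shift along the world's x, y, z in cm, a list of three; "turn": the turn about the world's z in degrees; "grip": the closure, from 0 (fully open) to 1 (shut). In form: {"delta_pos": [[x, y, z], ...], "turn": [turn, ...], "grip": [grip, ...]}. A call has 1 to 12 rows; each row is the pose to reach, as a shift and turn from the pose commanded when the call began; what a row does not reach only later rows make up. A row lasts 1/8 s, in which the tool goes at most 62.5 mm and 10.7 degrees, less where a joint would pass 70% of its speed; a pose out of reach is approached as far as the arm can. A call with a gripper value outside its range is refused whole. The fingers move at their own pace and stop on an object; the grip force is fixed at half the most. Time passes only in rows, so rows that repeat a pose let the fingers close. It gives the time, the measured TCP pose, the force, the opening and the grip force at its end, in the units of the state.
- read_state(): the state, without advancing time (a new reading comes with each control period).
- capture(name): name is "side" or "top"; returns a dict with "color" (480x640x3 uint8, blue, green, red), "fovy" (degrees; the focal length in pixels is half the picture's height over the tangent of half this angle, whatever the lens; pixels are square), "cx", "cy" (the principal point, pixels), "k1" (the pictures are not rectified: a ray, as slopes to the right and down, at radius r is drawn at 1 + k1 r^2 times it, then the intrinsics apply), "camera_from_world" (4x4, takes a point from world to camera coordinates). Camera axes: x right, y up, looking along -z (the intrinsics and any distortion apply to the point x, -y, -z); pixel columns grow to the right and rows downward; lengths in m; the calibration is good to about 2 mm. A picture is of the moment at which its call begins. There is no depth.
- hand_in(): hands the job in; it is judged then, once.
The state is a dict: "time_s": time; "joint_positions": joint angles; "qvel": joint speeds; "tau": joint torques, N m; "position": TCP position; "tcp_rot": TCP orientation; "force": force on the tool from outside, world axes, zero at the start; "moment": the same for the moment, N m; "opening": opening from 0.0 (shut) to 1.0 (fully open); "grasp_force": force on a finger pad.
Only numpy, scipy, OpenCV 4.12 (cv2) and the standard library are available. Lean on these libraries where they do the work, as an engineer would, in place of code of your own. Each camera call takes 0.05 s, during which the arm holds its last target. There are 200 camera calls.

## Task

Slide the shaker's carriage, with the specimen cup standing in it, fully home under the clamp. Then turn the black wing knob clockwise until the pressure plate meets the lid and the resistance rises sharply, give it an eighth of a turn more to hold the cup for shaking, no further or the lid cracks, and let go.

Things in the scene. Friction and masses are not known exactly. Their poses are not given: they have to be found in the camera images.
- shaker: bench shaker, fixed: white housing 150 x 150 mm, 42 mm high, aluminium deck (top 45 mm above the desk), grey front panel with dial and switch. Origin on the desk under the clamp screw's axis; x points from the front panel to the back, z up. The front panel lies 85 mm before the origin, the back 65 mm behind it.
- carriage (a joint): draw-out carriage on the deck, m: 0 = fully home against its stop, grows as it comes out to the front (shaker's -x), at most 0.085; starts about 70 mm out. Slides along the shaker's x against about 1.5 N of friction and stays where it is left.
- front_plate (a point): middle of the outer face of the carriage's upright front plate (56 mm wide, 8 mm thick, rim 16 mm above this point, lower edge 28 mm below it): the face to push. It lies 96 mm before the nest's centre; at home it stands 11 mm before the front panel. Axes as the shaker's.
- nest (a point): centre of the carriage's round cup nest, on its floor, 53 mm above the desk; black ring 62 mm across (2.5 mm clear of the cup all round) and 10 mm high round it. Under the clamp screw when the carriage is home.
- sample_cup: the specimen cup in the nest: translucent cup with red screw lid, 62 mm across the lid, 65 mm high, about 0.09 kg. Origin at the centre of its underside.
- yoke: clamp yoke over the deck: posts 58 mm either side of the screw axis (shaker's y) carry a grey bridge 30 x 142 mm, top 157 mm above the desk (post nuts 164). It carries screw, knob and a rubber-faced pressure plate 56 mm across. Fixed. How far the plate was set on its spindle differs each time: it starts 0.2 to 1.5 mm above the lid, a gap that no pose tells. Origin on the desk, on the screw axis.
- knob_grip (a point): black wing knob on the screw; the point is on the screw axis, inside the wing, a bar 58 mm long (point's x), 13 mm thick (y), from 12 mm above the point to 14 mm below it, where a 25 mm round hub begins. Clockwise from above lowers plate and knob 4 mm a turn. Runs free (under 0.05 N m) for 0.3 to 2.4 rad; once the plate meets the lid, torque climbs 0.18 to 0.27 N m per rad. Stays where left.
- other_cup: second specimen cup with red screw lid, 62 mm across, 65 mm high, on the bare desk to the right; a bystander. Origin at the centre of its underside.
- white_bottle: white plastic bottle, 47 mm across, 110 mm high, on the desk to the right of the shaker; a bystander. Origin at the centre of its underside.
- rack: empty yellow tube rack, 56 x 118 x 42 mm, on the desk to the left; a bystander. Origin at the centre of its underside.

How it is judged (in metres and radians):
On the way, in this order (a step that is already met when the one before it is completed fails the run):
1. the carriage is fully home (within 3 mm) with the cup standing in its nest, before the clamp is tightened (value of joint carriage below 0.003 m and horizontal distance between sample_cup and nest below 0.005 m and contact force between yoke and sample_cup below 1 N), for 0.2 s.
2. the pressure plate has met the lid (value of joint carriage below 0.003 m and contact force between yoke and sample_cup above 2 N), for 0.1 s.
At the end, for the whole second after the job is handed in: The carriage is home within 3 mm, the cup stands upright and still in the nest, and the pressure plate holds it by its lid with 10 to 23 N, which is what some 27 to 65 degrees of turn past first contact give (an eighth of a turn gives about 16 N) (value of joint carriage below 0.003 m and horizontal distance between sample_cup and nest below 0.005 m and angle between sample_cup's own z axis and vertical below 0.05 rad and linear speed of sample_cup below 0.02 m/s and contact force between yoke and sample_cup between 10 and 23 N); the robot touches nothing.
It fails at once if the clamp presses on the lid with more than 36 N (a quarter turn or more past contact): the lid cracks (contact force between yoke and sample_cup above 36 N).
It fails at once if the cup is tipped by more than 0.3 rad (angle between sample_cup's own z axis and vertical above 0.3 rad).
It fails at once if a bystander (other cup, bottle or rack) is moved by more than 30 mm (distance of any of other_cup, white_bottle, rack from where it was at the start of the episode above 0.03 m).
It also fails if it takes over 69 s, if anything falls off the work surface, if the arm or the gripper's body presses on something with over 40 N, if the wrist force passes 120 N, or if a joint passes its speed limit or range.

## Working session

There is one attempt and no reset: what is moved stays moved. The work goes in short steps, Python scripts to look and compute and a tool call to move; the robot and the scene stay as the last step left them, time stands still between calls to the robot, and variables do not carry over. Pictures are saved under pics/ and viewed, at most 10 in all, crops included, and the job is handed in when it is done.

Besides the shell and the picture viewer there is one more tool, called after "Request:" by a JSON object that holds its "fn" and its "kwargs". jog_arm: Moves the arm, as the interface text tells. Its arguments: {"type":"object","properties":{"delta_pos":{"type":"array"},"turn":{"type":"array"},"grip":{"type":"array"}},"required":["delta_pos","turn","grip"]}

```bash
mkdir -p pics
cat > h.py <<'E'
from rig import *
import numpy as np, cv2
def ray(c,u,v):
    f=240/np.tan(np.radians(c["fovy"])/2)
    d=np.array([(u-c["cx"])/f,(v-c["cy"])/f]); p=d.copy()
    for _ in range(20): p=d/(1+c["k1"]*(p@p))
    M=np.array(c["camera_from_world"]); R=M[:3,:3]; 
    return -R.T@M[:3,3], R.T@np.array([p[0],-p[1],-1])
def onz(c,u,v,z):
    o,d=ray(c,u,v); return o+d*(z-o[2])/d[2]
def proj(c,P):
    M=np.array(c["camera_from_world"]); q=M[:3,:3]@np.array(P)+M[:3,3]
    s=np.array([q[0],-q[1]])/-q[2]; f=240/np.tan(np.radians(c["fovy"])/2)
    return s*(1+c["k1"]*(s@s))*f+[c["cx"],c["cy"]]
E
python3 - <<'E'
from h import *
for n in("top","side"):
    c=capture(n); cv2.imwrite(f"pics/{n}0.png",c["color"]); o,d=ray(c,320,240); print(n,o,d,c["fovy"])
s=read_state(); print(s)
E
```

```text
top [ 0.43859257 -0.02666326  1.03760618] [ 0.0600202   0.01112614 -0.99818051] 54.551518453381156
side [ 0.2526989  -0.91805316  0.51304612] [ 0.25476682  0.88769112 -0.38365937] 47.51289422601962
{'time_s': 0.1, 'joint_positions': array([ 6.03028030e+01,  3.02715077e+01,  8.21505731e+01, -3.72214294e-04,
        6.76896529e+01, -1.02285002e+01]), 'qvel': array([-0.01517033, -0.02778487, -0.1188511 , -0.06331131, -0.03499873,
        0.09974971]), 'tau': array([-5.59036598e-04, -4.40980983e+01, -1.77149570e+01,  6.34394609e-02,
        5.34141844e-02, -4.95754989e-05]), 'position': array([0.20792789, 0.58862785, 0.19368392]), 'tcp_rot': array([[-9.42824384e-01,  3.33288550e-01, -9.60899948e-04],
       [ 3.33289761e-01,  9.42822918e-01, -1.69695978e-03],
       [ 3.40381229e-04, -1.92019318e-03, -9.99998098e-01]]), 'force': array([ 0.36513172,  0.43869441, -0.26498058]), 'moment': array([-0.00515353,  0.00933173,  0.02394467]), 'grasp_force': 0.0, 'opening': 1.0012594679476532}
```

View pics/top0.png

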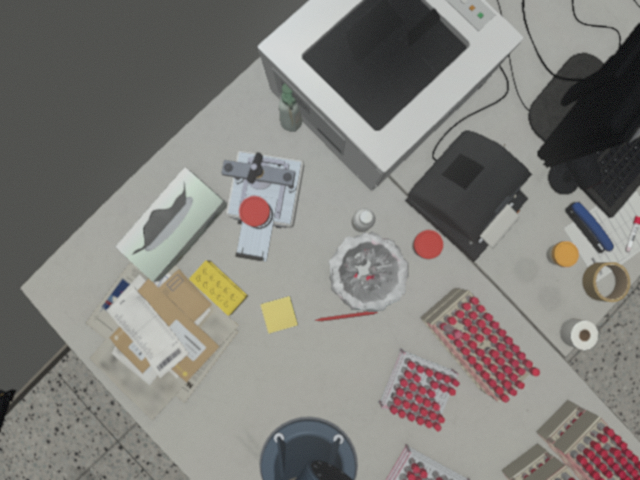

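View pics/side0.png

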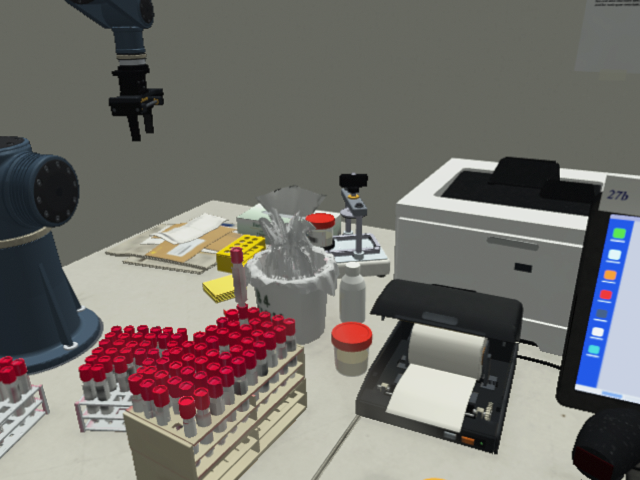

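The top view shows the shaker at about (265,190), its carriage drawn out towards (252,255), the red lid at (255,211), the grey bridge from (225,168) to (293,180), and the wing knob near (257,165). The side view shows the knob at (353,182).

Run:
```python
from h import *
c=capture("top"); i=c["color"][140:270,200:320]; cv2.imwrite("pics/topc.png",cv2.resize(i,None,fx=4.6,fy=4.6,interpolation=cv2.INTER_CUBIC)[:600])
h=cv2.cvtColor(c["color"],cv2.COLOR_BGR2HSV)
m=((h[...,0]<8)|(h[...,0]>172))&(h[...,1]>150)&(h[...,2]>100)
m[:,:200]=0;m[:140]=0;m[270:]=0;m[:,300:]=0
v,u=np.nonzero(m);print("lid",u.mean(),v.mean(),len(u),onz(c,u.mean(),v.mean(),.118))
for p in [(225,168),(293,180),(257,165)]: print(p,onz(c,*p,.157))
print(proj(c,[0,0,0]))
d=capture("side"); i=d["color"][160:300,280:420]; cv2.imwrite("pics/sidec.png",cv2.resize(i,None,fx=4.2,fy=4.2,interpolation=cv2.INTER_CUBIC))
```

```text
lid nan nan 0 [nan nan nan]
(225, 168) [0.62751724 0.16928367 0.157     ]
(293, 180) [0.60579388 0.03705016 0.157     ]
(257, 165) [0.63410485 0.107265   0.157     ]
[309.04422986 465.01492059]<stdin>:6: RuntimeWarning: Mean of empty slice.
  ret = ret.dtype.type(ret / rcount)
```

View pics/topc.png

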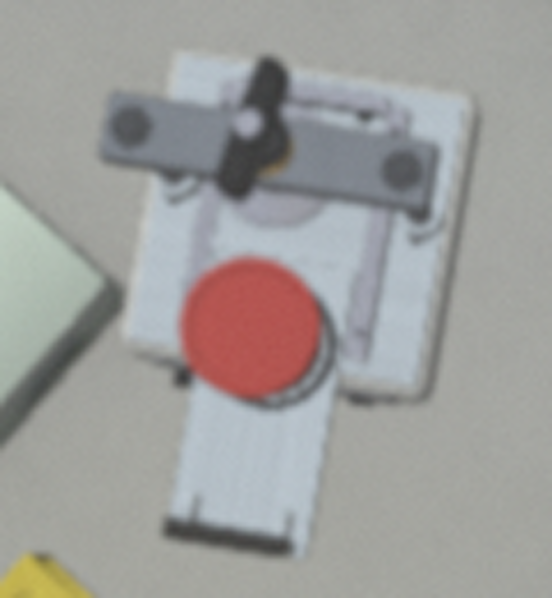

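View pics/sidec.png

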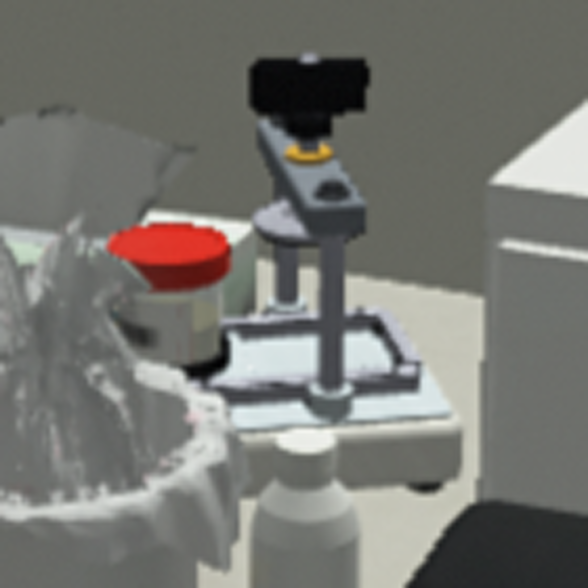

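The crops show the bridge nuts at crop (131,127) and (402,170), and the wing from (268,75) to (235,185) with its screw tip at (250,122). The lid is at (251,328) and the front plate rim runs from (165,527) to (292,548). In the side crop the screw tip is at (310,57) and the wing spans rows 60–110.

Run:
```python
from h import *
c=capture("top"); d=capture("side")
T=lambda x,y:(200+(x+.5)/4.6-.5,140+(y+.5)/4.6-.5)
S=lambda x,y:(280+(x+.5)/4.2-.5,160+(y+.5)/4.2-.5)
def tri(a,b):
    o1,d1=ray(c,*a);o2,d2=ray(d,*b)
    t=np.linalg.lstsq(np.c_[d1,-d2],o2-o1,rcond=None)[0];p,q=o1+t[0]*d1,o2+t[1]*d2
    return (p+q)/2,np.linalg.norm(p-q)
print("screwtip",tri(T(250,122),S(310,57)))
n1,n2=onz(c,*T(131,127),.164),onz(c,*T(402,170),.164);print("nuts",n1,n2,np.linalg.norm(n1-n2),(n1+n2)/2)
y=n1-n2;print("yaw",np.degrees(np.arctan2(-y[0],y[1])))
tip=tri(T(250,122),S(310,57))[0]
a,b=[onz(c,*T(*p),tip[2]-.004) for p in((268,70),(235,190))];print("wing",a,b,(a+b)/2,np.degrees(np.arctan2(*(a-b)[[1,0]])),np.linalg.norm(a-b))
print("lid",onz(c,*T(251,328),.118))
for z in(.04,.06):
  p,q=onz(c,*T(165,527),z),onz(c,*T(292,548),z);print("plate",z,p,q,(p+q)/2,np.linalg.norm(p-q))
h=cv2.cvtColor(d["color"],cv2.COLOR_BGR2HSV)[165:195,335:375]; v,u=np.nonzero(h[...,2]<50);print("knob side px",u.min()+335,u.max()+335,v.min()+165,v.max()+165)
A=n1*.5+n2*.5
for z in(.16,.17,.18,.19,.2,.21): print(z,proj(d,[A[0],A[1],z]))
```

```text
screwtip (array([0.62049635, 0.10483461, 0.20889852]), np.float64(0.0001391657685217472))
nuts [0.62760247 0.16180646 0.164     ] [0.61091765 0.0481394  0.164     ] 0.11488508221093059 [0.61926006 0.10497293 0.164     ]
yaw -8.35063088852015
wing [0.64241156 0.09900557 0.20489852] [0.59391581 0.11055599 0.20489852] [0.61816369 0.10478078 0.20489852] -13.396763454053392 0.0498522870251342
lid [0.54962431 0.11597257 0.118     ]
plate 0.04 [0.4647018 0.1658908 0.04     ] [0.45606674 0.10589405 0.04      ] [0.46038427 0.13589242 0.04      ] 0.060614970221015196
plate 0.06 [0.46417836 0.16203048 0.06      ] [0.45571642 0.10323654 0.06      ] [0.45994739 0.13263351 0.06      ] 0.05939976182224001
knob side px 340 367 174 193
0.16 [352.72002693 196.04938916]
0.17 [352.73646687 191.44762052]
0.18 [352.75309775 186.81363887]
0.19 [352.76992247 182.14707497]
0.2 [352.78694398 177.44755352]
0.21 [352.80416529 172.71469307]
```

Request:
{"fn": "jog_arm", "kwargs": {"delta_pos": [[5,-11,0],[10,-22,0],[15,-34,0],[20,-45.2,0],[20,-45.2,0],[20,-45.2,0],[20,-45.2,0],[20,-45.2,0],[20,-45.2,0],[20,-45.2,0]], "turn": [5,11,11,11,11,11,11,11,11,11], "grip": [1,1,1,1,1,1,1,1,1,1]}}

```text
time_s: 1.55
position: [0.4079, 0.1373, 0.1945]
tcp_rot: [[-0.989, 0.149, -0.001], [0.149, 0.989, 0.0], [0.001, 0.0, -1.0]]
force: [-0.9, 0.3, 0.8]
opening: 0.016
grasp_force: 0.0
```

Run:
```python
from h import *
c=capture("top"); d=capture("side"); cv2.imwrite("pics/top1.png",cv2.resize(c["color"][130:330,120:340],None,fx=3,fy=3)); cv2.imwrite("pics/side1.png",d["color"])
for p in((225,203),(246,300),(205,262)):print(p,onz(c,*p,.042),onz(c,*p,.09))
for z in (.05,.07,.09,.11):print(proj(d,onz(c,225,203,z)))
s=read_state();print(s["position"],s["force"],s["joint_positions"])
```

```text
(225, 203) [0.57508682 0.19196667 0.042     ] [0.56850619 0.18142612 0.09      ]
(246, 300) [0.36718363 0.14013658 0.042     ] [0.37062639 0.13209486 0.09      ]
(205, 262) [0.44646419 0.2313256  0.042     ] [0.44608469 0.21888749 0.09      ]
[321.21299375 233.36312303]
[320.43396747 225.97416703]
[319.63909966 218.43465509]
[318.82788814 210.73980544]
[0.40740767 0.13829469 0.19448516] [ 0.47017322 -0.12147783  0.36543767] [ 3.78458428e+00  1.52639612e+01  1.08709943e+02  2.11215897e-02
  5.60649426e+01 -7.78570463e+01]
```

View pics/top1.png

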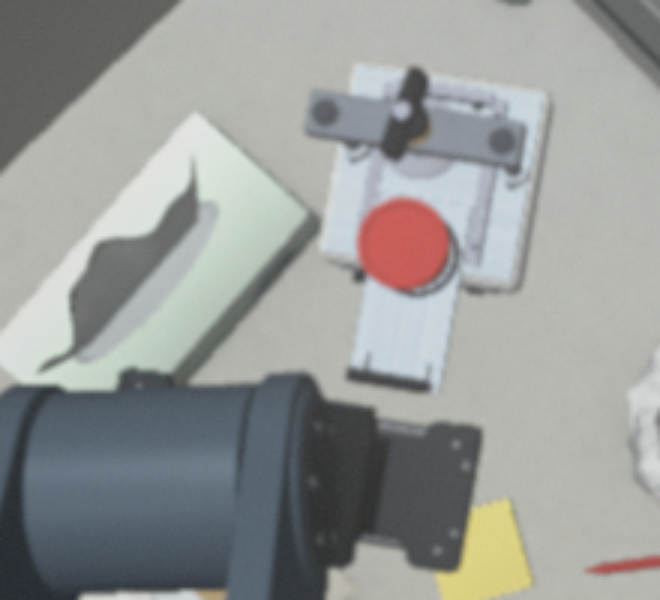

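Run:
```python
from h import *
c=capture("top"); d=capture("side"); 
for z in (.05,.07,.09,.11):print(z,proj(d,onz(c,185,168,z)),proj(d,onz(c,225,203,z)),proj(d,onz(c,180,262,z)))
cv2.imwrite("pics/side1c.png",cv2.resize(d["color"][150:300,180:380],None,fx=4,fy=4))
```

```text
0.05 [340.08894841 216.52602392] [321.21299375 233.36312303] [257.94415312 226.20766249]
0.07 [339.18578606 209.84111961] [320.43396747 225.97416703] [257.82613626 219.17702917]
0.09 [338.2628867  203.00919418] [319.63909966 218.43465509] [257.70531766 211.99709757]
0.11 [337.31958274 196.02524382] [318.82788814 210.73980544] [257.58159567 204.66294748]
```

View pics/side1c.png

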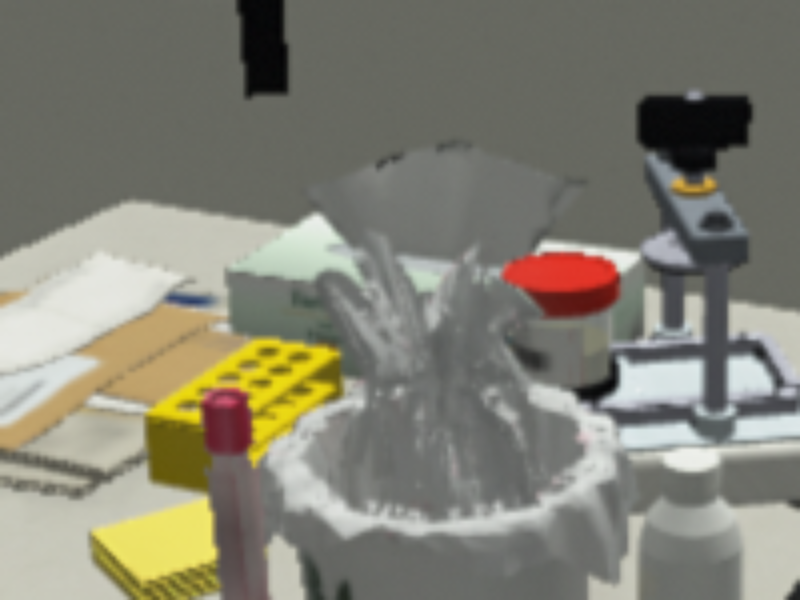

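The side crop puts the tissue box's back corner at about (640,250), so its top is near 62 mm, below the gripper body. The closed fingers at (265,60) are clear, so I descend and approach the plate.

Request:
{"fn": "jog_arm", "kwargs": {"delta_pos": [[0,0,-5],[0,0,-10],[0,0,-14.8],[0,0,-14.8],[1,-0.15,-14.8],[2,-0.3,-14.8],[3,-0.45,-14.8],[3,-0.45,-14.8]], "turn": [0,0,0,0,0,0,0,0], "grip": [1,1,1,1,1,1,1,1]}}

```text
time_s: 2.75
position: [0.4407, 0.1326, 0.0477]
tcp_rot: [[-0.989, 0.148, 0.004], [0.148, 0.989, 0.0], [-0.004, 0.001, -1.0]]
force: [-0.3, 0.2, 0.6]
opening: 0.005
grasp_force: 0.0
```

Request:
{"fn": "jog_arm", "kwargs": {"delta_pos": [[0.3,-0.05,0],[0.7,-0.1,0],[1.2,-0.2,0],[1.8,-0.3,0],[2.4,-0.35,0],[3.0,-0.45,0],[3.6,-0.55,0],[4.2,-0.6,0],[4.8,-0.7,0],[5.4,-0.8,0],[5.9,-0.9,0],[6.3,-0.95,0]], "turn": [0,0,0,0,0,0,0,0,0,0,0,0], "grip": [1,1,1,1,1,1,1,1,1,1,1,1]}}

```text
time_s: 4.25
position: [0.5017, 0.1233, 0.0465]
tcp_rot: [[-0.989, 0.147, 0.0], [0.147, 0.989, 0.0], [-0.0, 0.0, -1.0]]
force: [-0.5, 0.4, -1.7]
opening: 0.005
grasp_force: 0.9
```

Request:
{"fn": "jog_arm", "kwargs": {"delta_pos": [[0.3,-0.05,0],[0.5,-0.08,0],[0.7,-0.1,0],[0.9,-0.13,0],[1.0,-0.15,0]], "turn": [0,0,0,0,0], "grip": [1,1,1,1,1]}}

```text
time_s: 4.88
position: [0.5115, 0.1218, 0.0466]
tcp_rot: [[-0.989, 0.147, 0.0], [0.147, 0.989, 0.0], [-0.0, 0.0, -1.0]]
force: [-2.0, 0.3, -0.8]
opening: 0.002
grasp_force: 0.8
```

Run:
```python
from h import *
c=capture("top"); cv2.imwrite("pics/top2.png",cv2.resize(c["color"][140:270,200:320],None,fx=4.6,fy=4.6,interpolation=cv2.INTER_CUBIC))
s=read_state();print(s["position"],s["force"],s["moment"])
```

```text
[0.51161961 0.12176429 0.04657963] [-0.84805214  1.08220621 -1.1337088 ] [0.16584467 0.16528049 0.04502581]
```

View pics/top2.png

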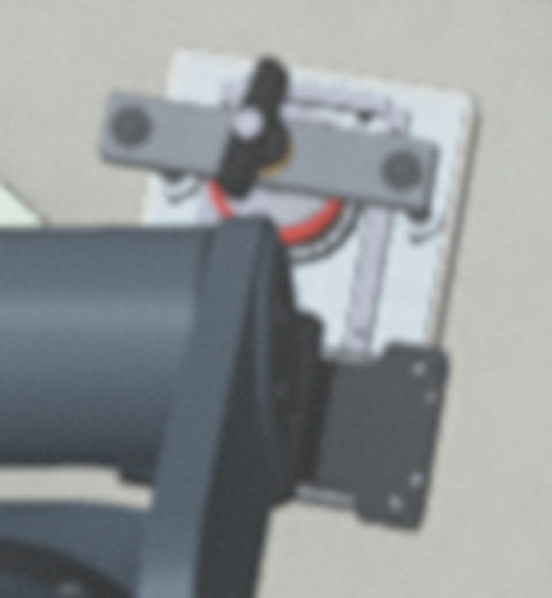

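The lid now sits partly under the bridge, with its front edge at about (285,243). I keep pushing slowly until the stop is felt.

Request:
{"fn": "jog_arm", "kwargs": {"delta_pos": [[0.15,-0.02,0],[0.3,-0.04,0],[0.4,-0.06,0],[0.4,-0.06,0]], "turn": [0,0,0,0], "grip": [1,1,1,1]}}

```text
time_s: 5.42
position: [0.514, 0.1214, 0.0466]
tcp_rot: [[-0.989, 0.147, -0.002], [0.147, 0.989, 0.0], [0.002, -0.0, -1.0]]
force: [-4.4, 1.3, 4.2]
opening: 0.007
grasp_force: 2.5
```

Request:
{"fn": "jog_arm", "kwargs": {"delta_pos": [[0.15,-0.02,0],[0.3,-0.04,0],[0.3,-0.04,0],[0.3,-0.04,0]], "turn": [0,0,0,0], "grip": [1,1,1,1]}}

```text
time_s: 5.92
position: [0.5138, 0.1213, 0.0465]
tcp_rot: [[-0.989, 0.147, -0.008], [0.147, 0.989, 0.0], [0.008, -0.001, -1.0]]
force: [-9.1, 3.6, 7.3]
opening: 0.003
grasp_force: 4.7
```

Request:
{"fn": "jog_arm", "kwargs": {"delta_pos": [[-2,0.3,0],[-2,0.3,6],[-2,0.3,12],[-2,0.3,18],[2,0,22.3],[7,-1,22.3],[10.2,-1.5,22.3],[10.2,-1.5,22.3],[10.2,-1.5,22.3],[10.2,-1.5,22.3]], "turn": [0,0,0,0,-5,-5,-5,-5,-5,-5], "grip": [1,1,1,0,0,0,0,0,0,0]}}

```text
time_s: 7.18
position: [0.6193, 0.106, 0.2696]
tcp_rot: [[-0.973, 0.232, -0.0], [0.232, 0.973, -0.0], [0.0, -0.0, -1.0]]
force: [0.5, 0.0, 0.2]
opening: 0.714
grasp_force: 0.0
```

Run:
```python
from h import *
c=capture("top");d=capture("side"); a=cv2.resize(c["color"][140:270,190:320],(390,390));b=cv2.resize(d["color"][130:260,290:420],(390,390)); cv2.imwrite("pics/ab.png",np.hstack([a,b]))
s=read_state();print(s["position"],s["force"],s["moment"],s["joint_positions"])
```

```text
[0.61953064 0.10605796 0.26982059] [-0.49664417 -0.46256629  0.6527257 ] [ 0.09404051 -0.00386193 -0.04439271] [-4.54361734e-01  2.64208890e+01  7.62916810e+01 -5.72090973e-03
  7.72799524e+01 -7.70146555e+01]
```

View pics/ab.png

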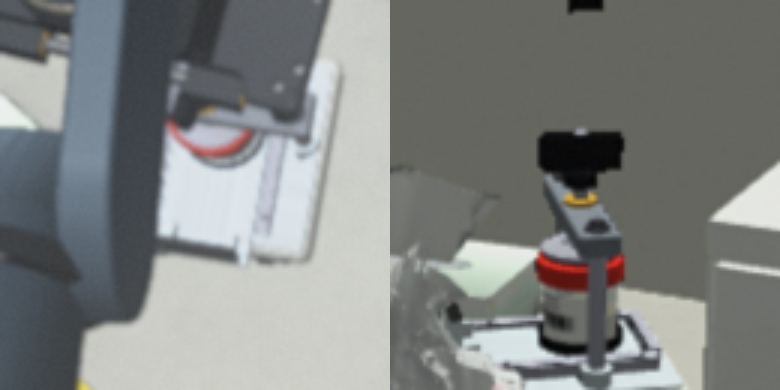

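The carriage is home, and the right half shows the cup under the plate with the gripper straight above the wing at (580,150). I go down over the wing and close.

Request:
{"fn": "jog_arm", "kwargs": {"delta_pos": [[0,-0.1,0],[0,-0.1,-3],[0,-0.1,-6],[0,-0.1,-8.6],[0,-0.1,-8.6],[0,-0.1,-8.6],[0,-0.1,-8.6],[0,-0.1,-8.6],[0,-0.1,-8.6],[0,-0.1,-8.6],[0,-0.1,-8.6],[0,-0.1,-8.6]], "turn": [0,0,0,0,0,0,0,0,0,0,0,0], "grip": [0,0,0,0,0,1,1,1,1,1,1,1]}}

```text
time_s: 8.78
position: [0.6202, 0.1047, 0.1835]
tcp_rot: [[-0.972, 0.233, -0.0], [0.233, 0.972, -0.0], [0.0, -0.0, -1.0]]
force: [0.3, -0.3, 0.4]
opening: 0.287
grasp_force: 0.0
```

Run:
```python
from h import *
s=read_state();print(s["position"],s["force"],s["moment"],s["opening"],s["grasp_force"])
```

```text
[0.62022085 0.10473684 0.18348053] [ 0.25677104 -0.34578533  0.43560102] [ 0.02874015 -0.00195485  0.02736988] 0.2868013728504846 0.0
```

Request:
{"fn": "jog_arm", "kwargs": {"delta_pos": [[0,0,0],[0,0,0],[0,0,0],[0,0,0],[0,0,0]], "turn": [0,0,0,0,0], "grip": [1,1,1,1,1]}}

```text
time_s: 9.4
position: [0.6203, 0.1048, 0.1835]
tcp_rot: [[-0.973, 0.233, -0.0], [0.233, 0.973, -0.0], [-0.0, -0.0, -1.0]]
force: [0.1, 0.3, -0.4]
opening: 0.005
grasp_force: 0.0
```

```bash
cat > m.py <<'E'
from h import *
r=[]
for _ in range(3):
    s=read_state(); r.append(s["moment"][2]); capture("side")
s=read_state(); r.append(s["moment"][2]); R=s["tcp_rot"]
print("yaw",np.degrees(np.arctan2(R[1][1],R[0][1])).round(2),"mz",np.round(r,3),"j6",s["joint_positions"][5],s["tau"][5],s["position"],s["force"],s["moment"],s["opening"],s["grasp_force"])
E
python3 m.py
```

```text
yaw 76.53 mz [-0.047  0.004 -0.024  0.045] j6 -77.10635410342117 -1.4849189824417408e-05 [0.62024685 0.1047746  0.18352042] [-0.2559689  -0.00104726 -0.40963945] [-0.0258254 -0.007558   0.0450523] 0.006558309792420796 0.0
```

The gripper closed on nothing, so I need a look.

Run:
```python
from h import *
c=capture("top");d=capture("side"); a=cv2.resize(c["color"][140:270,190:320],(390,390));b=cv2.resize(d["color"][130:230,305:405],(400,390)[:1]+(390,),interpolation=cv2.INTER_CUBIC); cv2.imwrite("pics/ab2.png",np.hstack([a,b]))
s=read_state();print(proj(d,s["position"]),proj(c,s["position"]))
```

```text
[353.25420119 185.1310832 ] [256.04718396 169.16612689]
```

View pics/ab2.png

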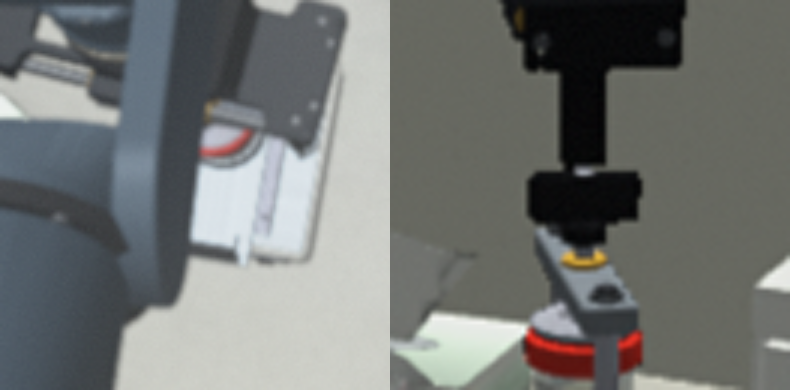

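The fingers appear to end at about (583,165), just above the knob's screw tip at (585,172). That disagrees with the projected TCP row of 185, so I check the camera against known heights.

Run:
```python
from h import *
c=capture("top");d=capture("side")
print("start", proj(d,[.208,.589,.194]), "mid",proj(d,[.4076,.138,.1945]),"t7",proj(d,[.6195,.106,.2698]))
ex=np.array([.989,-.145,0]);ey=np.array([.145,.989,0]);A=np.array([.62,.105,0])
for n,p in(("nutL",A-.058*ey+[0,0,.164]),("nutR",A+.058*ey+[0,0,.164]),("lidtop",A+[0,0,.118]),("bottle?",None)):
    if p is not None: print(n,proj(d,p),proj(c,p))
g=d["color"][160:180,340:370].max(axis=2);print(g[:, ::2])
```

```text
start [145.049605   147.17851169] mid [248.10954328 186.14583628] t7 [352.85165287 143.57876772]
nutL [358.82118759 202.95664123] [287.27186912 176.22112214]
nutR [347.80881577 186.16790991] [227.81635112 166.80036377]
lidtop [352.97922356 214.98853186] [260.69865367 176.19214185]
[[103 103 104 104  10  10   9  11   8  22 104 102 105 104 104]
 [105 104 104 103  13   8   8  10   7  21 105 104 105 104 105]
 [104 105 104 102  11   9  10   9   8  22 106 104 104 104 106]
 [105 105 104 102  10  10   9  10   6  20 105 105 104 104 104]
 [104 104 104 104  11   7   8   8   8  21 105 103 105 104 104]
 [104 104 104 104  11   8  10  10   9  22 105 104 104 104 105]
 [104 103 103 104  13   8   9   8   8  21 105 105 105 104 104]
 [104 103 105 104  11   9   7   8   8  22 106 104 104 105 105]
 [104 105 104 104  11   7  10  10   9  22 106 104 104 104 105]
 [104 105 104 103  11   9  10  11   8  21 105 104 105 104 105]
 [103 105 103 102  12   9   8   7   6  21 105 104 105 104 105]
 [104 104 105 104  28   7  12  12  13  24 105 105 104 104 103]
 [104 105 105 107  50  11  58  58  55  58 106 105 105 104 104]
 [104  86  88  88  44  25 129 127  91  84  89  87  87  86 105]
 [ 89  26  24  25  22  27 144 141  53  28  28  27  28  31 105]
 [ 47  15  14  14  16  15  42  40  18  14  15  15  13  21  99]
 [ 16  12  14  14  13  13  11  10  12  13  13  13  13   9  90]
 [ 12   9  11   9  12  11  13  11  11   9  12  10  13   7  89]
 [ 12  10  11   9  11   9  10   9  11  11  11  11  12   6  89]
 [ 11  11  10  12  10  11  12   9  10  11  10  12  12   9  90]]
```

Known heights project correctly, but the visible fingertips sit about 27 mm above the reported TCP in every side picture. I open, go down about 26.5 mm further, and close on the wing.

Request:
{"fn": "jog_arm", "kwargs": {"delta_pos": [[0,0,1],[0,0,1],[0,0,1],[0,0,1],[0,0,1],[0,0,1],[0,0,1],[0,0,-0.8],[0,0,-1.7],[0,0,-2.65],[0,0,-2.65]], "turn": [0,0,0,0,0,0,0,0,0,0,0], "grip": [0,0,0,0,0,0,0,0,0,0,0]}}

```text
time_s: 11.12
position: [0.6197, 0.1047, 0.1562]
tcp_rot: [[-0.972, 0.233, -0.002], [0.233, 0.972, 0.0], [0.002, -0.0, -1.0]]
force: [0.4, -0.2, 0.3]
opening: 0.996
grasp_force: 0.0
```

Request:
{"fn": "jog_arm", "kwargs": {"delta_pos": [[0,0,0],[0,0,0],[0,0,0],[0,0,0],[0,0,0],[0,0,0],[0,0,0],[0,0,0],[0,0,0],[0,0,0],[0,0,0],[0,0,0]], "turn": [0,0,0,0,0,0,0,0,0,0,0,0], "grip": [1,1,1,1,1,1,1,1,1,1,1,1]}}

```text
time_s: 12.62
position: [0.6204, 0.1041, 0.1571]
tcp_rot: [[-0.973, 0.233, 0.0], [0.233, 0.973, -0.001], [-0.0, -0.001, -1.0]]
force: [-0.5, -4.7, -0.9]
opening: 0.148
grasp_force: 30.0
```

```bash
python3 m.py
```

```text
yaw 76.54 mz [ 0.023  0.028  0.003 -0.005] j6 -77.10772705358697 0.026229285285808146 [0.62041199 0.10406509 0.15710699] [-4.27722947e-01 -4.85845593e+00  2.19477172e-03] [-0.93404674  0.00818689 -0.00482765] 0.14457220315641894 29.999099811539054
```

Request:
{"fn": "jog_arm", "kwargs": {"delta_pos": [[0,-0.07,0],[0,-0.07,-0.01],[0,-0.07,-0.01],[0,-0.07,-0.01]], "turn": [-5,-10,-10,-10], "grip": [1,1,1,1]}}

```text
time_s: 13.28
position: [0.6204, 0.1041, 0.157]
tcp_rot: [[-0.918, 0.397, 0.0], [0.397, 0.918, 0.0], [-0.0, 0.0, -1.0]]
force: [0.3, -3.4, 1.6]
opening: 0.149
grasp_force: 30.0
```

```bash
python3 m.py
```

```text
yaw 66.56 mz [-0.014 -0.038 -0.017 -0.029] j6 -67.20532530319831 -0.021002274588681757 [0.62040715 0.10408585 0.15695922] [ 0.46742941 -3.64547783  0.59238582] [-0.61865728 -0.14060213 -0.02895846] 0.14942713158924403 29.999173167161644
```

Request:
{"fn": "jog_arm", "kwargs": {"delta_pos": [[0,0,0],[0,0,-0.01],[0,0,-0.01],[0,0,-0.01]], "turn": [-5,-10,-10,-10], "grip": [1,1,1,1]}}

```text
time_s: 13.92
position: [0.6205, 0.1041, 0.1569]
tcp_rot: [[-0.835, 0.55, 0.0], [0.55, 0.835, 0.0], [-0.0, 0.0, -1.0]]
force: [1.6, -3.2, 0.1]
opening: 0.146
grasp_force: 30.0
```

```bash
python3 m.py
```

```text
yaw 56.57 mz [-0.01   0.014 -0.059  0.019] j6 -57.21433471627565 -0.01684835529886186 [0.62040944 0.10412781 0.15685877] [ 1.32939329 -4.67977107 -0.27490235] [-0.60892886 -0.18454546  0.01949802] 0.1460500920355383 29.99916630797088
```

Request:
{"fn": "jog_arm", "kwargs": {"delta_pos": [[0,0,0],[0,0,-0.01],[0,0,-0.01],[0,0,-0.01]], "turn": [-7,-15,-15,-15], "grip": [1,1,1,1]}}

```text
time_s: 14.58
position: [0.6205, 0.1042, 0.1567]
tcp_rot: [[-0.665, 0.747, 0.0], [0.747, 0.665, 0.0], [-0.0, 0.0, -1.0]]
force: [1.8, -2.5, -0.9]
opening: 0.149
grasp_force: 30.0
```

```bash
python3 m.py
```

```text
yaw 41.59 mz [-0.011 -0.014  0.04   0.012] j6 -42.23428045617509 -0.00814461411209777 [0.62047384 0.10418861 0.15672538] [ 1.58450099 -2.1381081  -1.56463543] [-0.51224616 -0.37536298  0.01192704] 0.14437978185900918 29.99900466296822
```

Request:
{"fn": "jog_arm", "kwargs": {"delta_pos": [[0,0,0],[0,0,-0.02],[0,0,-0.02],[0,0,-0.02]], "turn": [-7,-15,-15,-15], "grip": [1,1,1,1]}}

```text
time_s: 15.22
position: [0.6205, 0.1042, 0.1565]
tcp_rot: [[-0.449, 0.894, 0.001], [0.894, 0.449, 0.0], [0.0, 0.001, -1.0]]
force: [3.6, -1.9, -1.6]
opening: 0.147
grasp_force: 30.0
```

```bash
python3 m.py
```

```text
yaw 26.59 mz [ 0.004 -0.034  0.014  0.007] j6 -27.238702369262427 -0.005576172407018021 [0.62052507 0.10419969 0.15655933] [ 2.83931659 -1.98936203 -2.10949964] [-0.4454196  -0.47653005  0.00680205] 0.1490434268148789 29.99901424627751
```

Request:
{"fn": "jog_arm", "kwargs": {"delta_pos": [[0,0,0],[0,0,-0.01],[0,0,-0.01],[0,0,-0.01]], "turn": [-7,-15,-15,-15], "grip": [1,1,1,1]}}

```text
time_s: 15.88
position: [0.6206, 0.1042, 0.1564]
tcp_rot: [[-0.202, 0.979, 0.001], [0.979, 0.202, 0.0], [0.0, 0.001, -1.0]]
force: [2.4, -1.1, -1.6]
opening: 0.149
grasp_force: 30.0
```

```bash
python3 m.py
```

```text
yaw 11.59 mz [-0.029 -0.026  0.03  -0.022] j6 -12.238101723714747 -0.004024328954983503 [0.62055505 0.10418488 0.15641469] [ 4.40015097 -1.3813435  -3.95176967] [-0.23288539 -0.66013295 -0.02152731] 0.1426744260509836 29.99871761072427
```

Request:
{"fn": "jog_arm", "kwargs": {"delta_pos": [[0,0,0],[0,0,-0.02],[0,0,-0.02],[0,0,-0.02]], "turn": [-7,-15,-15,-15], "grip": [1,1,1,1]}}

```text
time_s: 16.52
position: [0.6206, 0.1042, 0.1563]
tcp_rot: [[0.058, 0.998, 0.001], [0.998, -0.058, 0.0], [0.0, 0.001, -1.0]]
force: [4.0, -1.5, -3.6]
opening: 0.146
grasp_force: 30.0
```

```bash
python3 m.py
```

```text
yaw -3.41 mz [ 0.001 -0.063  0.023 -0.006] j6 2.760511016294238 -0.003007356353919022 [0.62063956 0.10415549 0.15626018] [ 4.65943567 -1.21380471 -4.61006053] [-0.17935149 -0.85097917 -0.00619452] 0.14788904164885186 29.998619109392166
```

Request:
{"fn": "jog_arm", "kwargs": {"delta_pos": [[0.03,0,-0.02],[0.03,0,-0.04],[0.03,0,-0.04],[0.03,0,-0.04]], "turn": [-7,-15,-15,-15], "grip": [1,1,1,1]}}

```text
time_s: 17.18
position: [0.6207, 0.1041, 0.1561]
tcp_rot: [[0.315, 0.949, 0.0], [0.949, -0.315, 0.0], [0.0, 0.0, -1.0]]
force: [3.9, -0.6, -2.3]
opening: 0.15
grasp_force: 30.0
```

```bash
python3 m.py
```

```text
yaw -18.4 mz [-0.025 -0.011  0.02   0.04 ] j6 17.762801808342846 -0.004250437341397628 [0.62073155 0.10413309 0.15607258] [ 4.90625347 -1.13535082 -1.53329931] [-0.22875287 -0.6815626   0.03959429] 0.14360653773748716 29.9990916531533
```

Request:
{"fn": "jog_arm", "kwargs": {"delta_pos": [[0,0,0],[0,0,-0.02],[0,0,-0.02],[0,0,-0.02]], "turn": [-7,-15,-15,-15], "grip": [1,1,1,1]}}

```text
time_s: 17.82
position: [0.6208, 0.1041, 0.1559]
tcp_rot: [[0.55, 0.835, 0.001], [0.835, -0.55, 0.0], [0.0, 0.0, -1.0]]
force: [4.7, -0.6, -1.5]
opening: 0.149
grasp_force: 30.0
```

```bash
python3 m.py
```

```text
yaw -33.41 mz [-0.012  0.018  0.046 -0.025] j6 32.763444993822205 -0.0006321476939774584 [0.62077789 0.10409591 0.15592053] [ 3.35562118 -0.0973615   0.17902019] [-0.23397683 -0.70091437 -0.0250809 ] 0.1476978043555093 29.999350220896304
```

Request:
{"fn": "jog_arm", "kwargs": {"delta_pos": [[0,0,0],[0,0,-0.02],[0,0,-0.02],[0,0,-0.02]], "turn": [-7,-15,-15,-15], "grip": [1,1,1,1]}}

```text
time_s: 18.48
position: [0.6208, 0.104, 0.1558]
tcp_rot: [[0.747, 0.665, 0.001], [0.665, -0.747, -0.0], [0.0, 0.0, -1.0]]
force: [3.3, -1.3, 2.5]
opening: 0.142
grasp_force: 30.0
```

```bash
python3 m.py
```

```text
yaw -48.4 mz [0.101 0.027 0.046 0.118] j6 47.75828077515556 0.07280560908839107 [0.62083458 0.10405348 0.15579635] [ 3.6213688  -1.19288903  1.21465509] [-0.25464436 -0.6200218   0.11751913] 0.1484739129502366 29.99976477585733
```

Request:
{"fn": "jog_arm", "kwargs": {"delta_pos": [[0,0,0],[0,0,-0.02],[0,0,-0.02],[0,0,-0.02]], "turn": [-7,-15,-15,-15], "grip": [1,1,1,1]}}

```text
time_s: 19.12
position: [0.6208, 0.1039, 0.1557]
tcp_rot: [[0.894, 0.449, 0.001], [0.449, -0.894, -0.0], [0.0, 0.0, -1.0]]
force: [3.3, -0.9, 3.4]
opening: 0.147
grasp_force: 30.0
```

```bash
python3 m.py
```

```text
yaw -63.4 mz [0.123 0.11  0.158 0.18 ] j6 62.75817320363779 0.15152453910559416 [0.62079853 0.1039763  0.1556439 ] [ 4.0125945  -0.5397267   3.87990805] [-0.27021944 -0.5209774   0.18003654] 0.14811356570744227 30.00055778771639
```

Torque rose between yaw −33° and −48°, and extrapolating puts first contact at about −35°. I turn 16° more, to about 45° past contact.

Request:
{"fn": "jog_arm", "kwargs": {"delta_pos": [[0,0,0],[0,0,-0.02],[0,0,-0.02],[0,0,-0.02],[0,0,-0.02]], "turn": [-8,-16,-16,-16,-16], "grip": [1,1,1,1,1]}}

```text
time_s: 19.9
position: [0.6208, 0.1039, 0.1555]
tcp_rot: [[0.983, 0.184, 0.001], [0.184, -0.983, -0.0], [0.001, 0.0, -1.0]]
force: [2.3, -1.3, 5.7]
opening: 0.143
grasp_force: 30.0
```

```bash
python3 m.py
```

```text
yaw -79.4 mz [0.215 0.158 0.255 0.261] j6 78.76250386814334 0.2115311287343502 [0.620832   0.1038823  0.15557291] [ 3.27726169 -1.29716146  5.66647418] [-0.2910276  -0.43832194  0.26066376] 0.1471671276524937 30.00043728388846
```

Request:
{"fn": "jog_arm", "kwargs": {"delta_pos": [[0,0,0],[0,0,0],[0,0,0],[0,0,0],[0,0,0],[0,0,0],[0,0,3],[0,0,8],[0,0,12],[0,0,12],[0,0,12]], "turn": [0,0,0,0,0,0,0,0,0,0,0], "grip": [0,0,0,0,0,0,0,0,0,0,0]}}

```text
time_s: 21.42
position: [0.6198, 0.104, 0.2744]
tcp_rot: [[0.983, 0.183, -0.002], [0.183, -0.983, 0.0], [-0.001, -0.0, -1.0]]
force: [-0.1, 0.8, -0.7]
opening: 0.997
grasp_force: 0.0
```

```bash
python3 m.py
python3 - <<'E'
from h import *
d=capture("side"); cv2.imwrite("pics/fin.png",cv2.resize(d["color"][130:260,290:420],(520,520)))
E
```

```text
yaw -79.48 mz [-0.025 -0.005 -0.02  -0.006] j6 78.82722915404293 -0.000197804893105058 [0.61944542 0.10402084 0.2731512 ] [-0.23215209  0.10178142 -0.06333077] [-0.07602187  0.17213818 -0.00571143] 0.9999490223210376 0.0
```

View pics/fin.png

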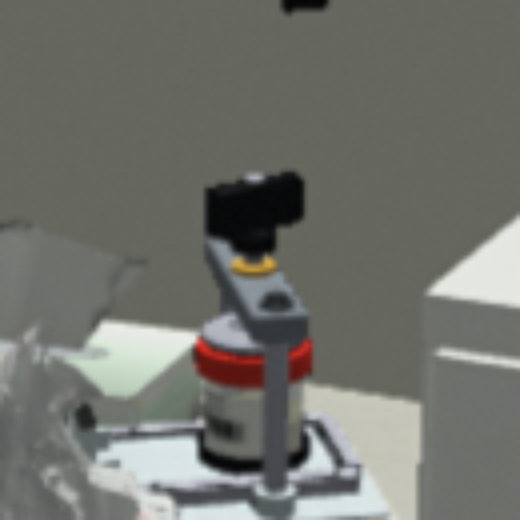

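The picture shows the cup upright in its nest with the plate on the lid at about (240,335), the wing at (255,205), and the gripper clear above it. Handing in.

```bash
python3 -c "
from rig import *
print(hand_in())"
```

```text
the job is handed in; nothing more can be done
None
```

The job is handed in, with no verdict returned: the carriage was pushed home to its stop with the cup upright in its nest, the knob was turned about 45° past first contact (estimated from the torque rise), and the gripper was let go and lifted clear.

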